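Clean and close a split casting mould

ROBOT

A 6-joint arm with a two-finger parallel gripper is mounted at the origin on a cart in front of the work surface, level with it; the furniture and walls round the work are solid. World frame = base frame: x ahead of the robot, y to its left, z up, the work surface at z = 0. Lengths are in m, angles in rad, forces in N, time in s.
With the tool pointing down it reaches from about 0.35 to 0.975 m from the base axis. Payload 4.9 kg.
Tool frame: the origin (TCP) lies at the very end of the fingers, on their centre line; the grasp point (between the pads) lies 19 mm behind it; z points along the fingers, y is the line along which they close (so a half turn about z gives the same grasp; the last joint's range is limited). The gripper opens to 85 mm and grips with 20 to 120 N. Pads are 22 mm wide; open, the fingers measure 114 mm over their backs; the gripper's body (76 mm by 85 mm) begins 54 mm behind the grasp point. The pads swing forward as they close: fully open they stand 13 mm farther back than shut.
Start: joints at [1.1, 0.053, 1.613, -0, 1.476, -0.119], TCP at [0.215, 0.587, 0.231] pointing down, gripper open.
Joint ranges: [-3.01, 3.01], [-1.01, 2.22], [0.06, 2.58], [-1.02, 4.17], [0.09, 2.62], [-3.14, 3.14]. Speed limits (rad/s): [2.57, 2.57, 3.14, 3.14, 3.14, 3.14].

INTERFACE

Orientations are given as a rotation vector (axis times angle).
In Python, from station import ctrl gives the robot as it stands. The module is installed in compiled form; this text tells all that it offers.
- The arm moves only by the tool jog_arm, never from a script. Its argument "steps" is a list of rows, each an object with "delta_rot": the turn, a rotation vector about the tool's x, y, z in degrees, a list of three; "linear": the shift along the tool's x, y, z in m, a list of three; "grip": the finger opening in m, from 0 to 0.0854. In form: [{"delta_rot": [rx, ry, rz], "linear": [x, y, z], "grip": grip}, ...]. A call has 1 to 10 rows; each row shifts and turns the commanded pose from where the row before left it, along the tool's axes as they then stand; what a row does not reach is not made up. A row lasts 1/10 s, in which the tool goes at most 50 mm and 8.59 degrees, less where a joint would pass 70% of its speed; a pose out of reach is approached as far as the arm can. A call with a gripper value outside its range is refused whole. The fingers move at their own pace and stop on an object; "newtons" is the grip in N (left out, the last holds). Time passes only in rows, so rows that do not move let the fingers close. It gives the time, the measured TCP pose, the force, the opening and the grip force at its end, in the units of the state.
- ctrl.get_obs(): the state, without advancing time (a new reading comes with each control period).
- ctrl.get_image(name): name is "scene" or "side" or "wrist"; returns (picture, depth): 420x560x3 uint8, red, green, blue; 420x560 float32, m along the optical axis (not along the pixel's ray), 0 where there is no reading.
- ctrl.camera_info(name): a dict with "camera_matrix" (3x3 intrinsics, pixels), "distortion" ([k1, k2, p1, p2, k3] as OpenCV has them; the pictures are not rectified), "R" (3x3) and "t" (3): a world point X has camera coordinates R X + t; the wrist camera has in their place "T_tool_cam" (4x4, takes a point from camera to tool coordinates, whose origin is the TCP and whose axes are the flange's). Camera axes: x right, y down, z forward; pixel columns grow to the right and rows downward; lengths in m; the calibration is good to about 2 mm. A picture is of the moment at which its call begins: read the wrist's pose just before it. camera_info takes no time and is no camera call.
- ctrl.finish_job(): hands the job in; it is judged then, once.
The state is a dict: "t": time; "q": joint angles; "dq": joint speeds; "effort": joint torques, N m; "tool_pos": TCP position; "tool_rot": TCP orientation; "contact_force": force on the tool from outside, world axes, zero at the start; "wrist_torque": the same for the moment, N m; "opening": finger opening in m; "grip_force": force on a finger pad.
Only numpy, scipy, OpenCV 4.12 (cv2) and the standard library are available. Lean on these libraries where they do the work, as an engineer would, in place of code of your own. Each camera call takes 0.05 s, during which the arm holds its last target. There are 200 camera calls.

TASK

Scrape the three amber resin chips off the bare face of the lower mould half with the green scraper block held in the gripper, so that they drop into the dark tray round it, then stand the scraper back on the bench clear of the tray. Fit the white upper half onto the two dowels with the blue-marked ends together, and press it fully shut against its sprung collars: the program finishes while still holding the mould pressed shut, ready for the clamps. Touch the chips with nothing but the scraper, and leave the vials and the tape roll where they stand.

Things in the scene. Friction and masses are not known exactly. Their poses are not given: they have to be found in the camera images.
- mould: Lower half of a casting mould, fixed in a shallow dark grey drip tray that stands on the bench. Origin: underside of the tray, at its centre; z up. Tray 170 (x) by 200 (y) mm outside, rim 10 mm high and 3 mm thick. In its middle stands a grey metal block: a clamp flange 86 x 168 mm up to 14 mm above the bench, then 72 (x) by 152 (y) mm with a flat top face 30 mm above the bench. The +y end of the block is marked by a blue stripe.
- mould_face (a point): Centre of the flat top face of the lower mould half (30 mm above the bench), axes as the mould's. Two steel dowels of 10 mm diameter stand on it at (x, y) = (0, -58) and (12, 58) mm and reach 20.5 mm above the face: straight for 13 mm, then tapered to a 5 mm nose. The face between the dowels is bare.
- collar_1 (a joint): Brass sprung collar, 19 mm across, round the dowel at (0, -58) mm: 0 when it stands 5 mm proud of the face, 0.005 m when pressed down flush. Its spring pushes up with 3 N at 0 and 6 N when flush, so the upper half rests 5 mm open until it is pressed (both springs together 12 N when shut, less the weight of the upper half).
- collar_2 (a joint): The same collar round the dowel at (12, 58) mm.
- upper: Upper half of the mould, loose: a white block 72 (x) x 152 (y) x 22 mm, 0.25 to 0.36 kg, lying the right way up on the bench. Origin: centre of its underside. Two through holes of 12 mm diameter at (0, -58) and (12, 58) mm, so it fits only one way round; its +y end is marked by a blue stripe. On top in the middle a grey metal grip lug 24 (x) x 56 (y) mm, from 22 to 54 mm above the underside. Shut, its origin is on mould_face with the same axes.
- scraper: Green nylon scraper block, loose, 0.09 kg, standing upright on the bench. Origin: centre of its underside; z up. Foot 18 (x) x 84 (y) mm, 14 mm high; grip above it 20 (x) x 70 (y) mm, up to 56 mm. It scrapes with its long sides.
- chip_1: Amber chip of hard resin, about 15 x 11 mm and 5 mm thick, 10 g, lying on the mould face. Origin: centre of its underside.
- chip_2: Second amber chip, alike.
- chip_3: Third amber chip, alike.
- vial_a: White vial with a red cap and a blue stripe, 27 mm across, 51 mm high, standing behind the work on the left. Bystander. Origin: centre of its underside.
- vial_b: White vial with a white cap and a yellow stripe, 27 mm across, 51 mm high. Bystander. Origin: centre of its underside.
- tape_roll: Yellow roll of tape lying flat, 72 mm across, 18 mm high. Bystander. Origin: centre of its underside.
There are look-alikes about, which are no part of the job. There is more than one size of the scraper; the job needs the smaller.

How it is judged:
By the outcome, as a careful person would: the job done as asked, in the order asked, and still so for the second after the job is handed in, while the arm keeps its last pose, push and grip.
It also fails if it takes over 58 s, if anything falls off the work surface, if the arm or the gripper's body presses on something with over 40 N, if the wrist force passes 120 N, or if a joint passes its speed limit or range.

## Working session

There is one attempt and no reset: what is moved stays moved. The work goes in short steps, Python scripts to look and compute and a tool call to move; the robot and the scene stay as the last step left them, time stands still between calls to the robot, and variables do not carry over. Pictures are saved under pics/ and viewed, at most 13 in all, crops included, and the job is handed in when it is done.

Besides the shell and the picture viewer there is one more tool, called after "Request:" as name(argument=value, ...), one argument or row to a line, values as JSON. jog_arm: Moves the arm, as the interface text tells. Its arguments: {"type":"object","properties":{"steps":{"type":"array"},"newtons":{"type":"number"}},"required":["steps"]}

```bash
mkdir -p pics; cat > h.py <<'E'
import numpy as np, cv2
from station import ctrl
from scipy.spatial.transform import Rotation as Rn
def cam(name,obs=None):
    c=ctrl.camera_info(name);K=np.array(c["camera_matrix"],float);D=np.array(c["distortion"],float)
    if "R" in c: R=np.array(c["R"]);t=np.array(c["t"]).ravel()
    else:
        T=np.array(c["T_tool_cam"]);o=obs
        W=np.eye(4);W[:3,:3]=Rn.from_rotvec(o["tool_rot"]).as_matrix();W[:3,3]=o["tool_pos"]
        M=np.linalg.inv(W@T);R=M[:3,:3];t=M[:3,3]
    return K,D,R,t
def ray(px,z,C):
    K,D,R,t=C
    p=cv2.undistortPoints(np.array(px,float).reshape(-1,1,2),K,D).reshape(-1,2)
    d=np.c_[p,np.ones(len(p))]@R; o=-R.T@t
    return o+d*((z-o[2])/d[:,2])[:,None]
def cloud(dep,C):
    K,D,R,t=C;h,w=dep.shape
    u,v=np.meshgrid(np.arange(w),np.arange(h))
    p=cv2.undistortPoints(np.stack([u,v],-1).reshape(-1,1,2).astype(float),K,D).reshape(h,w,2)
    X=np.dstack([p*dep[...,None],dep])
    return (X-t)@R
def proj(X,C):
    K,D,R,t=C
    return cv2.projectPoints(np.array(X,float).reshape(-1,3),cv2.Rodrigues(R)[0],t,K,D)[0].reshape(-1,2)
def shot(name,png=None):
    o=ctrl.get_obs();im,d=ctrl.get_image(name)
    if png: cv2.imwrite("pics/"+png,im[...,::-1])
    return im,d,cam(name,o),o
E
python3 - <<'E'
from h import *
o=ctrl.get_obs();print(o["t"],o["tool_pos"],o["tool_rot"],o["contact_force"])
for n in ["scene","side","wrist"]:
    im,d,C,_=shot(n,None);np.savez(n+".npz",im=im,d=d)
    cv2.imwrite(f"pics/{n}0.png",im[...,::-1]); print(n,-C[2].T@C[3])
print(ctrl.camera_info("wrist")["T_tool_cam"])
E
```

```text
0.0 [0.21505843 0.58614708 0.23006938] [-0.5496582  -3.09250602  0.00316643] [ 0.41970889 -0.23231571  0.60077793]
scene [-0.40934013 -0.59209388  0.78970019]
side [ 0.06560119 -0.80279063  0.49455221]
wrist [0.15014325 0.61109898 0.37432742]
[[-1.52265891e-03 -9.60600645e-01 -2.77928197e-01  6.95910335e-02]
 [ 9.99998779e-01 -1.56016979e-03 -8.61983099e-05  7.02784779e-04]
 [-3.50813025e-04 -2.77927989e-01  9.60601848e-01 -1.44119772e-01]
 [ 0.00000000e+00  0.00000000e+00  0.00000000e+00  1.00000000e+00]]
```

View pics/scene0.png

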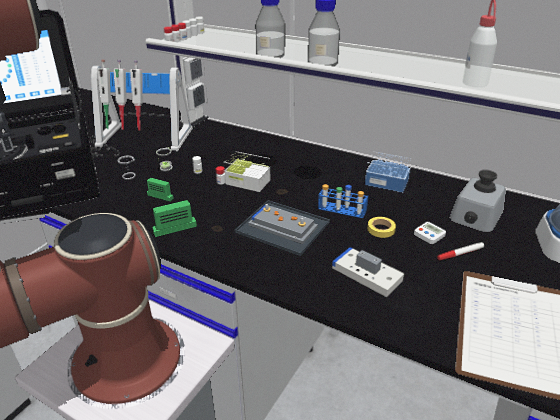

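View pics/side0.png

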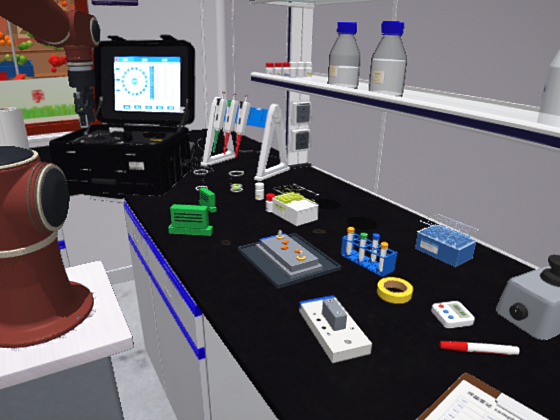

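Scene picture: green blocks at (159,188), which looks small, and at (174,217), which looks large. The lower mould with its chips is at (285,222), the white upper half at (368,270) with its blue end on the left, vials at (220,175) and (197,163), tape at (381,227). The side picture shows the greens at (207,200) and (190,219). I'll measure both green blocks, the mould, the upper half and the chips.

```bash
cat > m.py <<'E'
from h import *
def rect(P):
    r=cv2.minAreaRect((P[:,:2]*1000).astype(np.float32)); return np.round(r[0],1),np.round(r[1],1),round(r[2],1)
for n in ["scene","side"]:
    z=np.load(n+".npz");im,d=z["im"],z["d"];C=cam(n);X=cloud(d,C);hsv=cv2.cvtColor(im,cv2.COLOR_RGB2HSV)
    ok=(d>0)&(X[...,0]>0.1)&(X[...,0]<1.1)&(np.abs(X[...,1])<.8)
    def comps(m,mn):
        k,l,s,c=cv2.connectedComponentsWithStats(m.astype(np.uint8),connectivity=8)
        return [(l==i,c[i],s[i]) for i in range(1,k) if s[i,4]>=mn]
    H,S,V=hsv[...,0],hsv[...,1],hsv[...,2]
    print("==",n)
    for m,c,s in comps(ok&(H>50)&(H<75)&(S>130)&(V>60)&(X[...,2]<.15),60):
        P=X[m];zt=np.percentile(P[:,2],97);T=P[P[:,2]>zt-.006];print("green",c.round(),s[4],"ztop",zt.round(4),"top",rect(T),"all",rect(P))
    for m,c,s in comps(ok&(H>8)&(H<22)&(S>150)&(V>120)&(X[...,2]<.08),8):
        P=X[m];print("amber",c.round(),s[4],np.median(P,0).round(4),ray(c,.0335,C).round(4))
    for m,c,s in comps(ok&(H>105)&(H<128)&(S>120)&(V>60)&(X[...,2]<.1)&(X[...,2]>-.01),15):
        print("blue",c.round(),s[4],np.median(X[m],0).round(4))
    for m,c,s in comps(ok&(S<40)&(V>150)&(X[...,2]<.06),150):
        P=X[m];zt=np.percentile(P[:,2],90);print("white",c.round(),s[4],zt.round(4),rect(P[abs(P[:,2]-zt)<.006]))
    for m,c,s in comps(ok&(S<60)&(X[...,2]>.025)&(X[...,2]<.034),300):
        print("z30",c.round(),s[4],np.median(X[m],0).round(4),rect(X[m]))
E
python3 m.py
python3 - <<'E'
from h import *
a=np.load("scene.npz")["im"];b=np.load("side.npz")["im"]
A=cv2.resize(a[150:245,130:340],None,fx=3.8,fy=3.8,interpolation=2)[:300*2];B=cv2.resize(b[180:290,150:360],None,fx=2.2,fy=2.2,interpolation=2)
B=cv2.copyMakeBorder(B,0,0,0,A.shape[1]-B.shape[1],0)
cv2.imwrite("pics/crop.png",np.vstack([A,B])[:600,:,::-1])
E
```

```text
== scene
green [160. 189.] 318 ztop 0.0569 top (array([495.7, 341.5]), array([25.1, 68.7]), 2.1) all (array([495.8, 342.1]), array([25.3, 87.4]), 2.5)
green [173. 218.] 902 ztop 0.0779 top (array([387.4, 195.8]), array([35.9, 96.5]), 57.9) all (array([423.1, 233.8]), array([145.6, 115.3]), 46.8)
amber [325. 186.] 27 [ 0.681  -0.1126  0.0733] [[ 0.7392 -0.0861  0.0335]]
amber [361. 193.] 28 [ 0.6915 -0.2131  0.0736] [[ 0.7535 -0.1921  0.0335]]
amber [276. 212.] 12 [ 0.5498 -0.0299  0.0337] [[ 0.5504 -0.029   0.0335]]
amber [280. 218.] 12 [ 0.5305 -0.0542  0.0345] [[ 0.5319 -0.0535  0.0335]]
amber [294. 218.] 14 [ 0.5524 -0.0831  0.033 ] [[ 0.5513 -0.0836  0.0335]]
blue [388. 182.] 309 [ 0.8674 -0.2462  0.0226]
blue [348. 187.] 31 [ 0.709 -0.171  0.071]
blue [343. 204.] 595 [ 0.6948 -0.1634  0.0036]
blue [257. 212.] 38 [0.5398 0.0199 0.0285]
blue [549. 213.] 33 [ 0.854  -0.6728  0.0654]
blue [555. 231.] 56 [ 0.774  -0.6925  0.0642]
blue [340. 256.] 76 [ 0.4871 -0.2483  0.0207]
white [346. 149.] 656 0.0154 (array([1057. ,   -6.1]), array([ 16.2, 425.8]), 0.5)
white [179. 136.] 266 0.049
[... 2766 characters left out ...]
), 71.5)
white [199. 331.] 217 -0.1056 (array([315.5, -38.3]), array([15.4,  4.9]), 5.7)
white [231. 385.] 3407 -0.2037 (array([352.3, -39.2]), array([ 6.4, 49.9]), 88.5)
white [493. 348.] 394 0.0149 (array([ 677.1, -515.5]), array([13.2, 87.7]), 51.1)
white [141. 390.] 2871 -0.847 (array([238. , 580.7]), array([437.5, 180.1]), 89.8)
white [204. 389.] 347 -0.2452 (array([314.9, -37.5]), array([ 4.8, 13.5]), 84.7)
white [480. 406.] 2519 0.01 (array([ 559.5, -573.1]), array([ 80.5, 179.1]), 55.4)
z30 [430. 208.] 738 [ 1.0601 -0.0624  0.0295] (array([1037.8,  108. ]), array([ 118.6, 1021.3]), 3.9)
z30 [289. 251.] 783 [ 0.5353 -0.0676  0.0288] (array([542.7, -60.4]), array([146.6,  73.2]), 88.8)
```

View pics/crop.png

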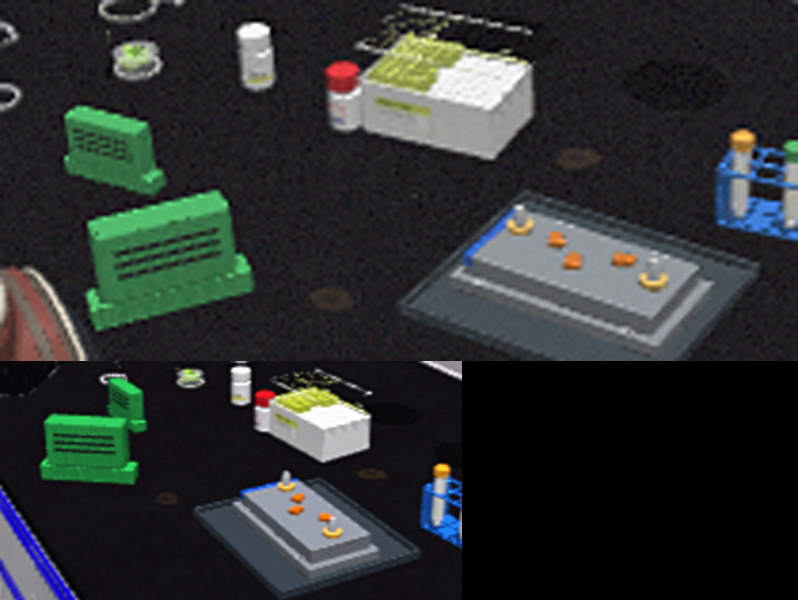

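The crop settles it. The small scraper is scene (160,189): top at 57 mm, footprint about 20-25 x 87 mm, at about (0.496, 0.342). The look-alike at (173,218) is 78 mm high, so I reject it. The mould is at about (0.541,-0.058) with yaw near -1.3° and blue at +y. The three chips are at scene (276,212), (280,218) and (294,218). The other amber blobs are collars and tube caps. The upper half is at about (0.472,-0.324), yaw near -13°.

```bash
cat >> h.py <<'E'
def plan(target,yyaw=None):
    """tool-frame turn (deg about z, to bring tool y to world angle yyaw mod 180), tilt fix, and shift (in the turned frame)"""
    o=ctrl.get_obs();R=Rn.from_rotvec(o["tool_rot"]).as_matrix()
    print("t",round(o["t"],2),"pos",np.round(o["tool_pos"],4),"xax",R[:,0].round(3),"zax",R[:,2].round(4),"F",np.round(o["contact_force"],1),"open",round(o["opening"],4),"q6",round(o["q"][5],2),round(o["q"][0],2))
    if yyaw is None: Rg=R
    else:
        c=[]
        for k in (0,180):
            a=np.deg2rad(yyaw+k);y=np.array([np.cos(a),np.sin(a),0]);z=np.array([0,0,-1.]);c.append(np.c_[np.cross(y,z),y,z])
        v=[Rn.from_matrix(R.T@g).as_rotvec(degrees=True) for g in c]
        for w in v: print("turn",w.round(2))
        i=int(np.argmin([np.linalg.norm(w) for w in v]));Rg=c[i]
    d=np.array(target)-o["tool_pos"]
    print("shift now-frame",(R.T@d).round(4),"after turn",(Rg.T@d).round(4))
E
python3 - <<'E'
from h import *
plan([.496,.342,.2],0)
E
```

```text
t 0.15 pos [0.2151 0.5863 0.2303] xax [-0.939  0.345  0.   ] zax [-8.0e-04 -1.4e-03 -1.0e+00] F [ 1.2  0.4 -1.2] open 0.0854 q6 -0.12 1.1
turn [-9.000e-02  5.000e-02  6.984e+01]
turn [-5.0000e-02 -1.0000e-01 -1.1016e+02]
shift now-frame [-0.3478 -0.1325  0.0305] after turn [-0.2443  0.2809  0.0303]
```

Request:
jog_arm(
  steps=[
    {"delta_rot": [0,0,7.76],"linear": [0,0,0],"grip": 0.0854},
    {"delta_rot": [0,0,7.76],"linear": [0,0,0],"grip": 0.0854},
    {"delta_rot": [0,0,7.76],"linear": [0,0,0],"grip": 0.0854},
    {"delta_rot": [0,0,7.76],"linear": [0,0,0],"grip": 0.0854},
    {"delta_rot": [0,0,7.76],"linear": [0,0,0],"grip": 0.0854},
    {"delta_rot": [0,0,7.76],"linear": [0,0,0],"grip": 0.0854},
    {"delta_rot": [0,0,7.76],"linear": [0,0,0],"grip": 0.0854},
    {"delta_rot": [0,0,7.76],"linear": [0,0,0],"grip": 0.0854},
    {"delta_rot": [0,0,7.76],"linear": [0,0,0],"grip": 0.0854},
  ],
)

```text
t: 1.05
tool_pos: [0.2152, 0.5865, 0.2308]
tool_rot: [2.227, 2.215, -0.001]
contact_force: [0.2, -0.7, 1.3]
opening: 0.0855
grip_force: 0.0
```

Request:
jog_arm(
  steps=[
    {"delta_rot": [0,0,0],"linear": [-0.024,0.028,0.002],"grip": 0.0854},
    {"delta_rot": [0,0,0],"linear": [-0.024,0.028,0.002],"grip": 0.0854},
    {"delta_rot": [0,0,0],"linear": [-0.024,0.028,0.002],"grip": 0.0854},
    {"delta_rot": [0,0,0],"linear": [-0.024,0.028,0.002],"grip": 0.0854},
    {"delta_rot": [0,0,0],"linear": [-0.024,0.028,0.002],"grip": 0.0854},
    {"delta_rot": [0,0,0],"linear": [-0.024,0.028,0.002],"grip": 0.0854},
    {"delta_rot": [0,0,0],"linear": [-0.024,0.028,0.002],"grip": 0.0854},
    {"delta_rot": [0,0,0],"linear": [-0.024,0.028,0.002],"grip": 0.0854},
    {"delta_rot": [0,0,0],"linear": [-0.024,0.028,0.002],"grip": 0.0854},
    {"delta_rot": [0,0,0],"linear": [-0.028,0.028,0.002],"grip": 0.0854},
  ],
)

```text
t: 2.05
tool_pos: [0.4961, 0.3417, 0.2109]
tool_rot: [-2.221, -2.222, 0.001]
contact_force: [0.3, 0.1, 0.2]
opening: 0.0855
grip_force: 0.0
```

```bash
cat > sc.py <<'E'
from h import *
def rect(P):
    r=cv2.minAreaRect((P[:,:2]*1000).astype(np.float32)); return np.round(r[0],1),np.round(r[1],1),round(r[2],1)
im,d,C,o=shot("wrist","w1.png");X=cloud(d,C);hsv=cv2.cvtColor(im,cv2.COLOR_RGB2HSV)
m=(hsv[...,0]>50)&(hsv[...,0]<75)&(hsv[...,1]>110)&(hsv[...,2]>50)&(d>0)&(X[...,1]>.28)
for a,b in ((.05,.062),(.01,.018),(-.01,.062)):
    k=m&(X[...,2]>a)&(X[...,2]<b)
    if k.sum()>20: print(a,b,k.sum(),rect(X[k]),np.median(X[k],0).round(4))
plan([.496,.342,.15],0)
E
python3 sc.py
```

```text
0.05 0.062 1423 (array([498.7, 345. ]), array([20. , 70.1]), 4.4) [0.4985 0.3471 0.0574]
0.01 0.018 119 (array([495.9, 383.2]), array([17.8,  7.5]), 5.4) [0.4954 0.3835 0.0153]
-0.01 0.062 1790 (array([498.7, 339. ]), array([25.9, 97.7]), 4.8) [0.4985 0.3511 0.0571]
t 2.1 pos [0.4998 0.3374 0.2104] xax [ 0.004  1.    -0.004] zax [ 0.0021 -0.0038 -1.    ] F [ 2.2 -3.1  0.3] open 0.0855 q6 0.48 0.47
turn [ 0.12  0.22 -0.24]
turn [  0.35  -0.19 179.76]
shift now-frame [ 0.0048 -0.0039  0.0604] after turn [ 0.0046 -0.0038  0.0604]
```

View pics/w1.png

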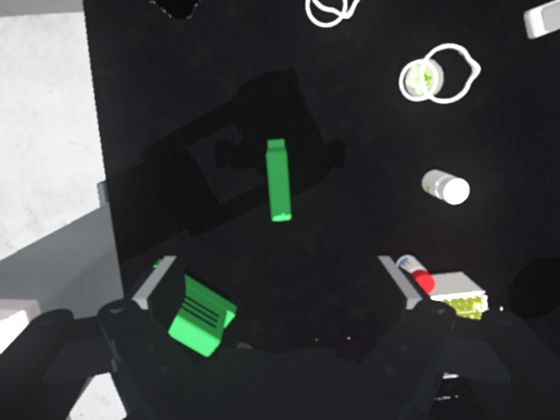

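The wrist view shows the small scraper alone under the tool at (279,180), 20 x 70 mm on top, with the large one at (203,318). The arm was still settling, so I'll go lower, hold, and measure again.

Request:
jog_arm(
  steps=[
    {"delta_rot": [0,0,-4.5],"linear": [0.002,-0.001,0.02],"grip": 0.0854},
    {"delta_rot": [0,0,0],"linear": [0.002,0,0.02],"grip": 0.0854},
    {"delta_rot": [0,0,0],"linear": [0,0,0],"grip": 0.0854},
    {"delta_rot": [0,0,0],"linear": [0,0,0],"grip": 0.0854},
    {"delta_rot": [0,0,0],"linear": [0,0,0],"grip": 0.0854},
  ],
)

```text
t: 2.6
tool_pos: [0.4947, 0.3472, 0.1726]
tool_rot: [2.132, 2.307, 0.003]
contact_force: [-0.1, -1.1, 1.2]
opening: 0.0857
grip_force: 0.0
```

```bash
sed -i 's/\.342,\.15\],0/.342,.15],4.4/;s/w1.png/w2.png/' sc.py; python3 sc.py
```

```text
0.05 0.062 1782 (array([498.8, 345.3]), array([19.6, 69.5]), 4.9) [0.4987 0.3477 0.0574]
0.01 0.018 157 (array([496. , 382.9]), array([18.3,  8.1]), 2.8) [0.4956 0.3834 0.0153]
-0.01 0.062 2269 (array([500.4, 337.2]), array([ 25.9, 101. ]), 4.5) [0.4983 0.3519 0.0571]
t 2.65 pos [0.4948 0.3472 0.1729] xax [-0.079  0.997  0.001] zax [ 0.0021  0.0011 -1.    ] F [ 0.8  0.5 -0.3] open 0.0853 q6 0.41 0.49
turn [ 0.13 -0.05  0.12]
turn [ 8.0000e-02  2.0000e-01 -1.7988e+02]
shift now-frame [-0.0053  0.0007  0.0229] after turn [-0.0053  0.0008  0.0229]
```

Request:
jog_arm(
  steps=[
    {"delta_rot": [0,0,0],"linear": [-0.003,0.003,0.03],"grip": 0.07},
    {"delta_rot": [0,0,0],"linear": [0,0,0.035],"grip": 0.07},
    {"delta_rot": [0,0,0],"linear": [0,0,0.035],"grip": 0.07},
    {"delta_rot": [0,0,0],"linear": [0,0,0.03],"grip": 0.07},
    {"delta_rot": [0,0,0],"linear": [0,0,0.022],"grip": 0.06},
    {"delta_rot": [0,0,0],"linear": [0,0,0],"grip": 0.04},
    {"delta_rot": [0,0,0],"linear": [0,0,0],"grip": 0.03},
    {"delta_rot": [0,0,0],"linear": [0,0,0],"grip": 0.01},
    {"delta_rot": [0,0,0],"linear": [0,0,0],"grip": 0.01},
    {"delta_rot": [0,0,0],"linear": [0,0,0],"grip": 0.01},
  ],
  newtons=50,
)

```text
t: 3.65
tool_pos: [0.499, 0.3449, 0.0218]
tool_rot: [2.132, 2.306, 0.006]
contact_force: [-0.0, -0.6, 5.1]
opening: 0.0195
grip_force: 50.0
```

Request:
jog_arm(
  steps=[
    {"delta_rot": [0,0,0],"linear": [0,0,0],"grip": 0.01},
    {"delta_rot": [0,0,0],"linear": [0,0,0],"grip": 0.01},
    {"delta_rot": [0,0,0],"linear": [0,0,0],"grip": 0.01},
  ],
  newtons=60,
)

```text
t: 3.95
tool_pos: [0.4991, 0.3449, 0.0218]
tool_rot: [2.132, 2.306, 0.006]
contact_force: [-0.8, -0.0, 6.4]
opening: 0.0194
grip_force: 58.7
```

Request:
jog_arm(
  steps=[
    {"delta_rot": [0,0,0],"linear": [0,0,-0.02],"grip": 0.01},
    {"delta_rot": [0,0,0],"linear": [0,0,-0.04],"grip": 0.01},
    {"delta_rot": [0,0,0],"linear": [0,0,-0.045],"grip": 0.01},
    {"delta_rot": [0,0,5.7],"linear": [0,0,-0.04],"grip": 0.01},
    {"delta_rot": [0,0,0],"linear": [-0.03,0,0],"grip": 0.01},
    {"delta_rot": [0,0,0],"linear": [-0.045,0,0],"grip": 0.01},
    {"delta_rot": [0,0,0],"linear": [-0.045,0,0],"grip": 0.01},
    {"delta_rot": [0,0,0],"linear": [-0.045,0,0],"grip": 0.01},
    {"delta_rot": [0,0,0],"linear": [-0.045,0,0],"grip": 0.01},
    {"delta_rot": [0,0,0],"linear": [-0.045,0,0],"grip": 0.01},
  ],
)

```text
t: 4.95
tool_pos: [0.4915, 0.0874, 0.1644]
tool_rot: [2.244, 2.198, 0.0]
contact_force: [1.8, 0.3, -0.6]
opening: 0.0195
grip_force: 58.7
```

Request:
jog_arm(
  steps=[
    {"delta_rot": [0,0,0],"linear": [-0.045,0,0],"grip": 0.01},
    {"delta_rot": [0,0,0],"linear": [-0.04,0,0],"grip": 0.01},
    {"delta_rot": [0,0,0],"linear": [-0.03,0,0],"grip": 0.01},
    {"delta_rot": [0,0,0],"linear": [-0.02,0,0],"grip": 0.01},
    {"delta_rot": [0,0,0],"linear": [-0.01,0,0],"grip": 0.01},
    {"delta_rot": [0,0,0],"linear": [0,0,0],"grip": 0.01},
    {"delta_rot": [0,0,0],"linear": [0,0,0],"grip": 0.01},
  ],
)

```text
t: 5.65
tool_pos: [0.489, -0.0553, 0.1642]
tool_rot: [-2.244, -2.198, -0.0]
contact_force: [-0.3, -0.1, -0.4]
opening: 0.0191
grip_force: 58.7
```

```bash
cat > mo.py <<'E'
from h import *
import sys
def rect(P):
    r=cv2.minAreaRect((P[:,:2]*1000).astype(np.float32)); return np.round(r[0],1),np.round(r[1],1),round(r[2],1)
def run(png):
    im,d,C,o=shot("wrist",png);X=cloud(d,C);hsv=cv2.cvtColor(im,cv2.COLOR_RGB2HSV);H,S,V=[hsv[...,i] for i in range(3)]
    roi=(d>0)&(X[...,0]>.45)&(X[...,0]<.65)&(X[...,1]>-.18)&(X[...,1]<.08)&(X[...,2]<.07)&(X[...,2]>.003)
    m=(roi&(H>6)&(H<28)&(S>110)&(V>90)).astype(np.uint8)
    k,l,s,c=cv2.connectedComponentsWithStats(m,connectivity=8)
    for i in range(1,k):
        if s[i,4]>15: print("amber",c[i].round(),s[i,4],np.median(X[l==i],0).round(4),rect(X[l==i]))
    f=roi&(S<70)&(abs(X[...,2]-.030)<.004)
    f=cv2.morphologyEx(f.astype(np.uint8),cv2.MORPH_OPEN,np.ones((3,3)))>0
    print("face",f.sum(),np.median(X[f],0).round(4),rect(X[f]))
    w=roi&(X[...,2]>.040)&(X[...,2]<.056)&(S<70);
    k,l,s,c=cv2.connectedComponentsWithStats(w.astype(np.uint8))
    for i in range(1,k):
        if s[i,4]>15: print("dowel?",c[i].round(),s[i,4],X[l==i].mean(0).round(4))
    b=roi&(H>105)&(H<128)&(S>120)&(X[...,2]>.02);print("blue",b.sum(),X[b].mean(0).round(4) if b.any() else "")
if __name__=="__main__":
    run(sys.argv[1]);plan([.51,-.058,.16],-1.2)
E
python3 mo.py w3.png
```

```text
amber [347. 165.] 181 [ 0.5523 -0.027   0.0366] (array([553.1, -28.4]), array([14.4, 11.6]), 23.6)
amber [327. 191.] 164 [ 0.535  -0.0506  0.0364] (array([535.5, -51.7]), array([14. , 10.5]), 11.7)
amber [347. 223.] 152 [ 0.5541 -0.0808  0.0363] (array([553.7, -82.2]), array([10.5, 14.4]), 12.1)
amber [331. 245.] 17 [ 0.5396 -0.1034  0.0349] (array([ 540.3, -103.9]), array([12.8,  2.7]), 13.8)
face 9840 [ 0.5439 -0.0441  0.0316] (array([543.8, -57.2]), array([145.1,  72.6]), 89.5)
dowel? [355. 128.] 108 [0.5548 0.0045 0.0487]
dowel? [335. 256.] 92 [ 0.5417 -0.1094  0.0475]
blue 413 [0.5312 0.0195 0.0316]
t 5.7 pos [ 0.4891 -0.0551  0.1642] xax [0.02 1.   0.  ] zax [-2.e-04  5.e-04 -1.e+00] F [ 0.   0.3 -0.6] open 0.019 q6 -0.24 -0.26
turn [-0.01 -0.03  0.06]
turn [ 4.0000e-02 -2.0000e-02 -1.7994e+02]
shift now-frame [-0.0025  0.021   0.0042] after turn [-0.0025  0.021   0.0042]
```

View pics/w3.png

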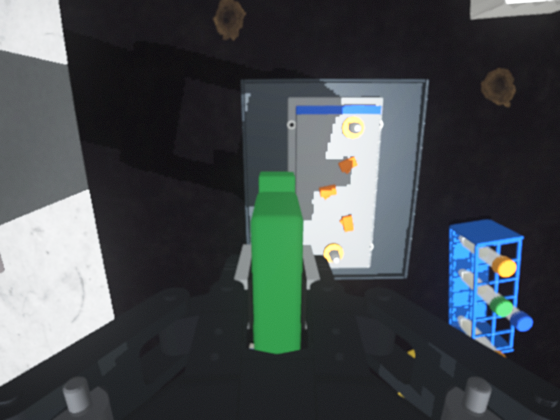

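The wrist view shows the scraper in the grip, the mould with its blue stripe at (338,110), and the chips at (347,165), (327,191) and (347,223). All three cameras agree to about 3 mm. I'll lower beside the chips on the -x side.

Request:
jog_arm(
  steps=[
    {"delta_rot": [0,0,0],"linear": [-0.0025,0.021,0.01],"grip": 0.01},
    {"delta_rot": [0,0,0],"linear": [0,0,0.035],"grip": 0.01},
    {"delta_rot": [0,0,0],"linear": [0,0,0.03],"grip": 0.01},
    {"delta_rot": [0,0,0],"linear": [0,0,0.02],"grip": 0.01},
    {"delta_rot": [0,0,0],"linear": [0,0,0.01],"grip": 0.01},
    {"delta_rot": [0,0,0],"linear": [0,0,0.005],"grip": 0.01},
    {"delta_rot": [0,0,0],"linear": [0,0,0],"grip": 0.01},
    {"delta_rot": [0,0,0],"linear": [0,0,0],"grip": 0.01},
  ],
)

```text
t: 6.5
tool_pos: [0.5111, -0.0589, 0.0556]
tool_rot: [2.243, 2.197, 0.002]
contact_force: [-0.2, -0.4, -1.6]
opening: 0.0194
grip_force: 59.0
```

```bash
python3 - <<'E'
from h import *
plan([.585,-.058,.0525],-1)
a=shot("side")[0];b=shot("scene")[0]
A=cv2.resize(a[200:290,220:360],None,fx=4,fy=4,interpolation=2);B=cv2.resize(b[180:255,230:340],None,fx=3,fy=3,interpolation=2)
B=cv2.copyMakeBorder(B,0,0,0,A.shape[1]-B.shape[1],0)
cv2.imwrite("pics/low.png",np.vstack([A,B])[:600,:,::-1])
E
```

```text
t 6.5 pos [ 0.5111 -0.0589  0.0556] xax [ 0.021  1.    -0.001] zax [ 2.2e-03 -6.0e-04 -1.0e+00] F [-0.2 -0.4 -1.6] open 0.0194 q6 -0.24 -0.26
turn [ 0.13  0.03 -0.18]
turn [ 5.0000e-02 -2.0000e-01  1.7982e+02]
shift now-frame [0.0024 0.0739 0.0033] after turn [0.0022 0.0739 0.0031]
```

View pics/low.png

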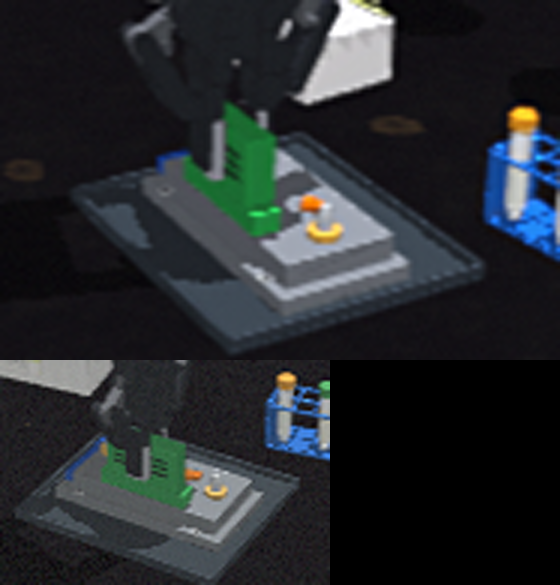

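Request:
jog_arm(
  steps=[
    {"delta_rot": [0,0,0],"linear": [0.001,0,0.002],"grip": 0.01},
    {"delta_rot": [0,0,0],"linear": [0,0,0.001],"grip": 0.01},
    {"delta_rot": [0,0,0],"linear": [0,0,0],"grip": 0.01},
    {"delta_rot": [0,0,0],"linear": [0,0,0],"grip": 0.01},
  ],
)

```text
t: 7.0
tool_pos: [0.5105, -0.058, 0.0519]
tool_rot: [2.244, 2.198, 0.001]
contact_force: [-1.0, -0.2, 2.2]
opening: 0.0194
grip_force: 59.2
```

Request:
jog_arm(
  steps=[
    {"delta_rot": [0,0,0],"linear": [0,0.006,-0.0003],"grip": 0.01},
    {"delta_rot": [0,0,0],"linear": [0,0.01,0],"grip": 0.01},
    {"delta_rot": [0,0,0],"linear": [0,0.015,0],"grip": 0.01},
    {"delta_rot": [0,0,0],"linear": [0,0.02,0],"grip": 0.01},
    {"delta_rot": [0,0,0],"linear": [0,0.025,0],"grip": 0.01},
    {"delta_rot": [0,0,0],"linear": [0,0,0],"grip": 0.01},
    {"delta_rot": [0,0,0],"linear": [0,0,0],"grip": 0.01},
    {"delta_rot": [0,0,0],"linear": [0,-0.02,-0.02],"grip": 0.01},
    {"delta_rot": [0,0,0],"linear": [0,-0.04,-0.04],"grip": 0.01},
    {"delta_rot": [0,0,0],"linear": [0,-0.03,-0.05],"grip": 0.01},
  ],
)

```text
t: 8.0
tool_pos: [0.5008, -0.057, 0.1473]
tool_rot: [-2.24, -2.194, 0.006]
contact_force: [0.5, -0.7, 0.3]
opening: 0.0194
grip_force: 62.4
```

Request:
jog_arm(
  steps=[
    {"delta_rot": [0,0,0],"linear": [0.02,-0.01,0],"grip": 0.01},
    {"delta_rot": [0,0,0],"linear": [0.02,0,0],"grip": 0.01},
    {"delta_rot": [0,0,0],"linear": [0,0,0],"grip": 0.01},
  ],
)

```text
t: 8.3
tool_pos: [0.4944, -0.0161, 0.1494]
tool_rot: [-2.242, -2.2, -0.0]
contact_force: [-0.2, -0.3, -1.3]
opening: 0.019
grip_force: 62.6
```

```bash
python3 mo.py w4.png; python3 - <<'E'
from h import *
a=shot("side")[0];b=shot("scene")[0];w=cv2.imread("pics/w4.png")[...,::-1]
A=cv2.resize(a[200:290,220:360],None,fx=3,fy=3,interpolation=2);B=cv2.resize(b[180:255,230:340],None,fx=3,fy=3,interpolation=2)
B=cv2.copyMakeBorder(B,0,A.shape[0]-B.shape[0],0,0,0);T=np.hstack([A,B])
W=cv2.resize(w,(440,330));W=cv2.copyMakeBorder(W,0,0,0,T.shape[1]-440,0)
cv2.imwrite("pics/after.png",np.vstack([T,W])[:600,:,::-1])
E
```

```text
amber [346. 174.] 188 [0.5524 0.0078 0.0365] (array([554.6,   5.2]), array([17.2, 14.9]), 62.5)
amber [390. 208.] 184 [ 0.6025 -0.0322  0.0094] (array([604.7, -33.9]), array([16.9, 12.8]), 3.9)
amber [390. 229.] 174 [ 0.6044 -0.0535  0.009 ] (array([606.4, -55.6]), array([12.7, 17.3]), 87.4)
amber [387. 260.] 171 [ 0.6051 -0.0864  0.0092] (array([606.2, -88.6]), array([12.4, 20.2]), 25.8)
face 7523 [ 0.5505 -0.0328  0.0316] (array([543.5, -49. ]), array([128.4,  72.6]), 89.2)
dowel? [350. 178.] 116 [0.5545 0.0055 0.048 ]
blue 509 [0.5337 0.02   0.0305]
t 8.35 pos [ 0.4946 -0.017   0.1491] xax [ 0.019  1.    -0.   ] zax [-1.1e-03 -2.0e-04 -1.0e+00] F [-0.4  0.7 -1.1] open 0.0193 q6 -0.17 -0.18
turn [-0.06  0.01  0.09]
turn [-2.0000e-02 -9.0000e-02 -1.7991e+02]
shift now-frame [-0.0407  0.0161 -0.0109] after turn [-0.0407  0.0162 -0.0109]
```

View pics/after.png

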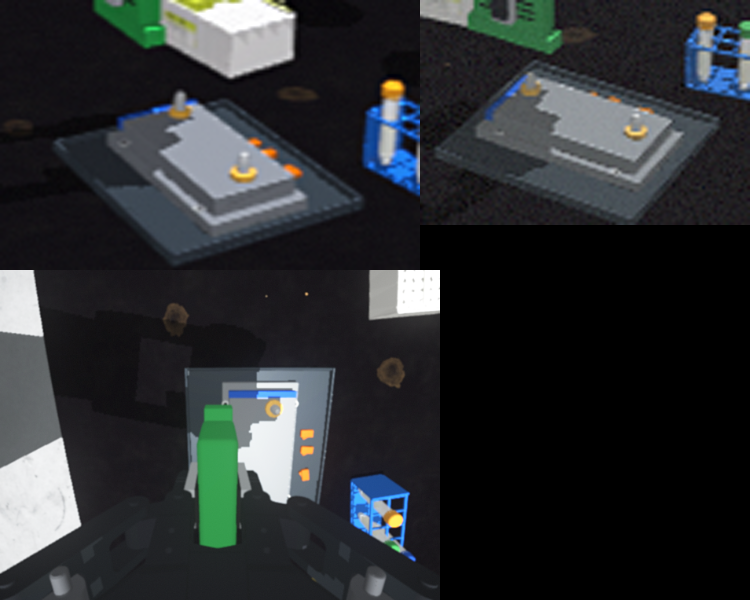

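All three chips are in the tray, at scene (600-640,100) in the crop and x≈0.603, z≈9 mm, and the face is bare. Next I return the scraper to where it stood.

Request:
jog_arm(
  steps=[
    {"delta_rot": [0,0,0],"linear": [0.03,0,0],"grip": 0.01},
    {"delta_rot": [0,0,0],"linear": [0.045,0,0],"grip": 0.01},
    {"delta_rot": [0,0,0],"linear": [0.045,0,0],"grip": 0.01},
    {"delta_rot": [0,0,0],"linear": [0.045,0,0],"grip": 0.01},
    {"delta_rot": [0,0,0],"linear": [0.045,0,0],"grip": 0.01},
    {"delta_rot": [0,0,0],"linear": [0.045,0,0],"grip": 0.01},
    {"delta_rot": [0,0,0],"linear": [0.045,0,0],"grip": 0.01},
    {"delta_rot": [0,0,0],"linear": [0.04,0,0],"grip": 0.01},
    {"delta_rot": [0,0,0],"linear": [0.02,0,0.02],"grip": 0.01},
    {"delta_rot": [0,0,0],"linear": [0,0,0.03],"grip": 0.01},
  ],
)

```text
t: 9.45
tool_pos: [0.5052, 0.3452, 0.1012]
tool_rot: [2.241, 2.2, 0.008]
contact_force: [0.2, 0.2, -0.7]
opening: 0.0189
grip_force: 62.5
```

Request:
jog_arm(
  steps=[
    {"delta_rot": [0,0,0],"linear": [0,0,0.03],"grip": 0.01},
    {"delta_rot": [0,0,0],"linear": [0,0,0.025],"grip": 0.01},
    {"delta_rot": [0,0,0],"linear": [0,0,0.012],"grip": 0.01},
    {"delta_rot": [0,0,0],"linear": [0,0,0.006],"grip": 0.01},
    {"delta_rot": [0,0,0],"linear": [0,0,0],"grip": 0.01},
    {"delta_rot": [0,0,0],"linear": [0,0,0],"grip": 0.01},
  ],
)

```text
t: 10.05
tool_pos: [0.5045, 0.3426, 0.0282]
tool_rot: [2.244, 2.197, 0.003]
contact_force: [-0.3, 0.7, -0.5]
opening: 0.0192
grip_force: 62.5
```

Request:
jog_arm(
  steps=[
    {"delta_rot": [0,0,0],"linear": [0,0,0.004],"grip": 0.01},
    {"delta_rot": [0,0,0],"linear": [0,0,0.0025],"grip": 0.01},
    {"delta_rot": [0,0,0],"linear": [0,0,0],"grip": 0.01},
    {"delta_rot": [0,0,0],"linear": [0,0,0],"grip": 0.01},
  ],
)

```text
t: 10.45
tool_pos: [0.5044, 0.3428, 0.0221]
tool_rot: [2.244, 2.198, 0.004]
contact_force: [-0.4, -0.8, 4.9]
opening: 0.0193
grip_force: 63.8
```

Request:
jog_arm(
  steps=[
    {"delta_rot": [0,0,0],"linear": [0,0,0],"grip": 0.024},
    {"delta_rot": [0,0,0],"linear": [0,0,0],"grip": 0.03},
    {"delta_rot": [0,0,0],"linear": [0,0,0],"grip": 0.05},
    {"delta_rot": [0,0,0],"linear": [0,0,0],"grip": 0.06},
    {"delta_rot": [0,0,0],"linear": [0,0,-0.03],"grip": 0.06},
    {"delta_rot": [0,0,0],"linear": [0,0,-0.05],"grip": 0.06},
    {"delta_rot": [0,0,0],"linear": [0,0,-0.05],"grip": 0.06},
    {"delta_rot": [0,0,0],"linear": [0,0,-0.04],"grip": 0.06},
    {"delta_rot": [0,0,0],"linear": [0,0,0],"grip": 0.06},
  ],
)

```text
t: 11.35
tool_pos: [0.507, 0.3443, 0.1991]
tool_rot: [2.241, 2.195, 0.021]
contact_force: [1.3, 0.0, -0.4]
opening: 0.0602
grip_force: 0.0
```

```bash
sed -i 's/w2.png/w5.png/' sc.py; sed -i 's/^plan.*$/plan([.47,-.33,.21],-13)/' sc.py; python3 sc.py
```

```text
0.05 0.062 1519 (array([505. , 343.7]), array([68.8, 19.8]), 89.0) [0.5052 0.3457 0.0573]
0.01 0.018 130 (array([505.8, 381.1]), array([ 7.9, 17.8]), 89.0) [0.5059 0.3813 0.0154]
-0.01 0.062 1908 (array([505. , 336.2]), array([98.5, 25.4]), 88.7) [0.5055 0.3494 0.057 ]
t 11.4 pos [0.5054 0.3435 0.1951] xax [0.021 1.    0.004] zax [ 0.0073  0.0038 -1.    ] F [ 0.4  0.4 -0.1] open 0.06 q6 0.5 0.48
turn [ 0.39 -0.27 11.81]
turn [   0.4     0.58 -168.19]
shift now-frame [-0.674  -0.0213 -0.0177] after turn [-0.6642  0.117  -0.0149]
```

The scraper stands at (0.505,0.344), top at 57 mm and clear of the tray. Wrist and TCP frames agree within 1 mm. On to the upper half.

Request:
jog_arm(
  steps=[
    {"delta_rot": [0,0,5.9],"linear": [0,0,0],"grip": 0.06},
    {"delta_rot": [0,0,5.9],"linear": [0,0,0],"grip": 0.06},
    {"delta_rot": [0,0,0],"linear": [-0.03,0.005,-0.002],"grip": 0.06},
    {"delta_rot": [0,0,0],"linear": [-0.045,0.008,-0.002],"grip": 0.06},
    {"delta_rot": [0,0,0],"linear": [-0.048,0.0085,0],"grip": 0.06},
    {"delta_rot": [0,0,0],"linear": [-0.048,0.0085,0],"grip": 0.06},
    {"delta_rot": [0,0,0],"linear": [-0.048,0.0085,0],"grip": 0.06},
    {"delta_rot": [0,0,0],"linear": [-0.048,0.0085,0],"grip": 0.06},
    {"delta_rot": [0,0,0],"linear": [-0.048,0.0085,0],"grip": 0.06},
    {"delta_rot": [0,0,0],"linear": [-0.048,0.0085,0],"grip": 0.06},
  ],
)

```text
t: 12.4
tool_pos: [0.4825, -0.0273, 0.1922]
tool_rot: [-2.457, -1.955, 0.003]
contact_force: [1.2, 0.5, -1.0]
opening: 0.06
grip_force: 0.0
```

Request:
jog_arm(
  steps=[
    {"delta_rot": [0,0,0],"linear": [-0.048,0.0085,0],"grip": 0.06},
    {"delta_rot": [0,0,0],"linear": [-0.048,0.0085,0],"grip": 0.06},
    {"delta_rot": [0,0,0],"linear": [-0.048,0.0085,0],"grip": 0.06},
    {"delta_rot": [0,0,0],"linear": [-0.048,0.0085,0],"grip": 0.06},
    {"delta_rot": [0,0,0],"linear": [-0.048,0.0085,0],"grip": 0.06},
    {"delta_rot": [0,0,0],"linear": [-0.035,0.006,0],"grip": 0.06},
    {"delta_rot": [0,0,0],"linear": [-0.02,0.003,0],"grip": 0.06},
    {"delta_rot": [0,0,0],"linear": [0,0,0],"grip": 0.06},
    {"delta_rot": [0,0,0],"linear": [0,0,0],"grip": 0.06},
    {"delta_rot": [0,0,0],"linear": [0,0,0],"grip": 0.06},
  ],
)

```text
t: 13.4
tool_pos: [0.468, -0.3231, 0.1937]
tool_rot: [-2.456, -1.957, -0.0]
contact_force: [0.9, 0.8, -0.1]
opening: 0.0603
grip_force: 0.0
```

```bash
cat > up.py <<'E'
from h import *
import sys
def rect(P):
    r=cv2.minAreaRect((P[:,:2]*1000).astype(np.float32)); return np.round(r[0],1),np.round(r[1],1),round(r[2],1)
im,d,C,o=shot("wrist",sys.argv[1]);X=cloud(d,C);hsv=cv2.cvtColor(im,cv2.COLOR_RGB2HSV);H,S,V=[hsv[...,i] for i in range(3)]
roi=(d>0)&(X[...,0]>.38)&(X[...,0]<.58)&(X[...,1]>-.44)&(X[...,1]<-.2)
f=roi&(abs(X[...,2]-.023)<.004);f=cv2.morphologyEx(f.astype(np.uint8),cv2.MORPH_OPEN,np.ones((3,3)))>0
print("block",f.sum(),rect(X[f]))
l=roi&(abs(X[...,2]-.055)<.005);print("lug",l.sum(),rect(X[l]),np.median(X[l],0))
b=roi&(H>105)&(H<128)&(S>120);print("blue",b.sum(),X[b].mean(0).round(4))
plan([.47,-.33,.10],-13)
E
python3 up.py w6.png
```

```text
block 8510 (array([ 473.8, -323.8]), array([153.8,  72.8]), 78.0)
lug 1498 (array([ 473.4, -323.1]), array([55.9, 23.3]), 77.8) [ 0.47389054 -0.32158068  0.05548957]
blue 693 [ 0.4895 -0.2518  0.0212]
t 13.45 pos [ 0.4681 -0.3232  0.194 ] xax [0.223 0.975 0.001] zax [-3.e-04  7.e-04 -1.e+00] F [ 1.1 -0.   1.1] open 0.0604 q6 -0.51 -0.74
turn [-0.03 -0.04  0.11]
turn [ 6.0000e-02 -4.0000e-02 -1.7989e+02]
shift now-frame [-0.0063  0.0034  0.094 ] after turn [-0.0062  0.0034  0.094 ]
```

View pics/w6.png

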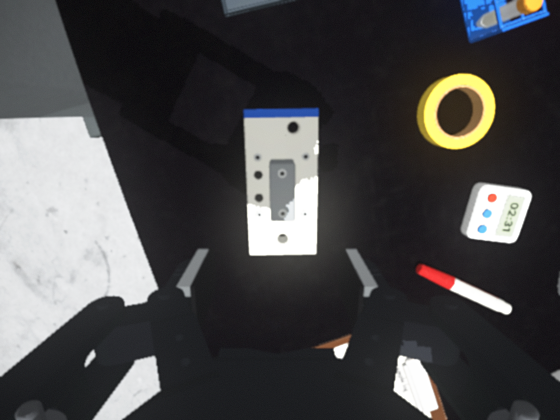

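The wrist view shows the upper half at (281,182), blue stripe on top at (281,112), i.e. toward +y, and the lug at (282,190). Lug and block agree at (0.4736,-0.3235), yaw -12.1°. I'll descend on the lug.

Request:
jog_arm(
  steps=[
    {"delta_rot": [0,0,-0.8],"linear": [0.001,0.0055,0.02],"grip": 0.06},
    {"delta_rot": [0,0,0],"linear": [0,0,0.04],"grip": 0.06},
    {"delta_rot": [0,0,0],"linear": [0,0,0.04],"grip": 0.06},
    {"delta_rot": [0,0,0],"linear": [0,0,0.03],"grip": 0.06},
    {"delta_rot": [0,0,0],"linear": [0,0,0.02],"grip": 0.06},
    {"delta_rot": [0,0,0],"linear": [0,0,0.01],"grip": 0.06},
    {"delta_rot": [0,0,0],"linear": [0,0,0.004],"grip": 0.06},
    {"delta_rot": [0,0,0],"linear": [0,0,0],"grip": 0.06},
    {"delta_rot": [0,0,0],"linear": [0,0,0],"grip": 0.06},
  ],
)

```text
t: 14.35
tool_pos: [0.4745, -0.3256, 0.032]
tool_rot: [2.442, 1.972, 0.001]
contact_force: [-0.4, 1.8, 0.6]
opening: 0.0599
grip_force: 0.0
```

```bash
python3 -c "
from h import *
plan([.4736,-.3235,.026],-12.1)"
```

```text
t 14.35 pos [ 0.4745 -0.3256  0.032 ] xax [ 0.211  0.978 -0.001] zax [ 0.0021 -0.0018 -1.    ] F [-0.4  1.8  0.6] open 0.0599 q6 -0.52 -0.73
turn [ 0.14  0.08 -0.07]
turn [ 1.2000e-01 -2.2000e-01  1.7993e+02]
shift now-frame [ 0.0019 -0.0014  0.006 ] after turn [ 0.0019 -0.0013  0.006 ]
```

Request:
jog_arm(
  steps=[
    {"delta_rot": [0,0,0],"linear": [0.002,-0.0015,0.003],"grip": 0.05},
    {"delta_rot": [0,0,0],"linear": [0,0,0.0025],"grip": 0.04},
    {"delta_rot": [0,0,0],"linear": [0,0,0],"grip": 0.03},
    {"delta_rot": [0,0,0],"linear": [0,0,0],"grip": 0.01},
    {"delta_rot": [0,0,0],"linear": [0,0,0],"grip": 0.01},
    {"delta_rot": [0,0,0],"linear": [0,0,0],"grip": 0.01},
    {"delta_rot": [0,0,0],"linear": [0,0,0],"grip": 0.01},
  ],
  newtons=110,
)

```text
t: 15.05
tool_pos: [0.4726, -0.3229, 0.0252]
tool_rot: [2.445, 1.973, 0.0]
contact_force: [-2.1, 0.5, 2.5]
opening: 0.0221
grip_force: 108.2
```

```bash
python3 up.py w7.png
```

```text
block 20627 (array([ 475.1, -314.5]), array([134.4,  72.9]), 77.6)
lug 7461 (array([ 476.1, -322.7]), array([46.4, 59.4]), 8.8) [ 0.47405642 -0.31774943  0.05547865]
blue 2637 [ 0.4938 -0.2533  0.0218]
t 15.1 pos [ 0.4725 -0.3229  0.0252] xax [ 0.211  0.977 -0.   ] zax [ 2.e-04 -2.e-04 -1.e+00] F [-1.4  1.   3.8] open 0.0222 q6 -0.52 -0.73
turn [0.01 0.01 0.8 ]
turn [-1.000e-02  2.000e-02 -1.792e+02]
shift now-frame [-0.0075 -0.001  -0.0748] after turn [-0.0075 -0.0009 -0.0748]
```

Request:
jog_arm(
  steps=[
    {"delta_rot": [0,0,0],"linear": [0,0,-0.02],"grip": 0.01},
    {"delta_rot": [0,0,0],"linear": [0,0,-0.04],"grip": 0.01},
    {"delta_rot": [0,0,0],"linear": [0,0,-0.045],"grip": 0.01},
    {"delta_rot": [0,0,-5.6],"linear": [0,0,-0.03],"grip": 0.01},
    {"delta_rot": [0,0,-5.6],"linear": [0,0,-0.01],"grip": 0.01},
    {"delta_rot": [0,0,0],"linear": [0.035,0.023,0],"grip": 0.01},
    {"delta_rot": [0,0,0],"linear": [0.04,0.023,0],"grip": 0.01},
    {"delta_rot": [0,0,0],"linear": [0.029,0.023,0],"grip": 0.01},
    {"delta_rot": [0,0,0],"linear": [0,0,0],"grip": 0.01},
    {"delta_rot": [0,0,0],"linear": [0,0,0],"grip": 0.01},
  ],
)

```text
t: 16.1
tool_pos: [0.5429, -0.2191, 0.1684]
tool_rot: [-2.237, -2.203, 0.002]
contact_force: [-0.3, -0.5, -3.0]
opening: 0.0225
grip_force: 108.7
```

Request:
jog_arm(
  steps=[
    {"delta_rot": [0,0,0],"linear": [0,0,0],"grip": 0.01},
    {"delta_rot": [0,0,0],"linear": [0,0,0],"grip": 0.01},
  ],
)

```text
t: 16.3
tool_pos: [0.5425, -0.2208, 0.1693]
tool_rot: [-2.242, -2.2, 0.001]
contact_force: [0.7, 0.4, -2.8]
opening: 0.0224
grip_force: 108.7
```

```bash
python3 - <<'E'
from h import *
plan([.543,-.22,.165],-.9)
im,d,C,o=shot("wrist","w8.png");np.savez("w8.npz",im=im,d=d,p=o["tool_pos"],r=o["tool_rot"])
E
```

```text
t 16.3 pos [ 0.5425 -0.2208  0.1693] xax [0.019 1.    0.   ] zax [-7.e-04  2.e-04 -1.e+00] F [ 0.7  0.4 -2.8] open 0.0224 q6 -0.49 -0.51
turn [-0.04 -0.01 -0.18]
turn [-1.0000e-02  7.0000e-02  1.7982e+02]
shift now-frame [0.0008 0.0005 0.0043] after turn [0.0008 0.0005 0.0043]
```

View pics/w8.png

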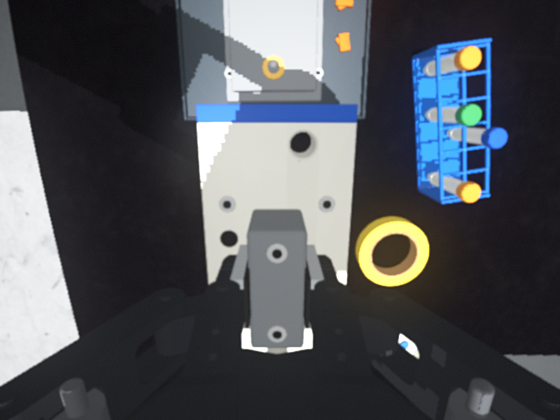

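The wrist view shows the upper half held level, its hole 2 at (301,142), the blue edge at row 104, and collar 1 of the mould at (273,67). I'll work out hole and dowel positions in the tool frame from this picture and w3 (same tool attitude).

```bash
cat > fit.py <<'E'
from h import *
def C_of(p,r): return cam("wrist",{"tool_pos":np.array(p),"tool_rot":np.array(r)})
def comp(m,c,rad):
    k,l,s,ce=cv2.connectedComponentsWithStats(m.astype(np.uint8),connectivity=8)
    best=[i for i in range(1,k) if s[i,4]>15 and np.hypot(*(ce[i]-c))<rad]
    return np.isin(l,best)
def hull(m,z,C):
    cs,_=cv2.findContours(m.astype(np.uint8),cv2.RETR_EXTERNAL,cv2.CHAIN_APPROX_NONE);px=np.vstack(cs).reshape(-1,2)
    return ray(px,z,C)
def circ(P):
    c,r=cv2.minEnclosingCircle((P[:,:2]*1000).astype(np.float32)); e=cv2.fitEllipse((P[:,:2]*1000).astype(np.float32)); return np.round(c,1),round(2*r,1),"ell",np.round(e[0],1),np.round(e[1],1)
z=np.load("w8.npz");C8=C_of(z["p"],z["r"]);im8=z["im"];im3=cv2.imread("pics/w3.png")[...,::-1].copy()
C3=C_of([.4891,-.0551,.1642],Rn.from_matrix(np.array([[.02,1,0],[1,-.02,0],[0,0,-1.]]).T).as_rotvec())
for n,im,C,cs in (("w3",im3,C3,[(354,128),(334,254)]),("w8",im8,C8,[(273,67)])):
    hsv=cv2.cvtColor(im,cv2.COLOR_RGB2HSV);am=(hsv[...,0]>8)&(hsv[...,0]<34)&(hsv[...,1]>60)&(hsv[...,2]>60)
    for c in cs:
        m=comp(am,c,10)
        if m.any(): print(n,"collar",m.sum(),circ(hull(m,.035,C)))
    print(n,"mask hue at collar",hsv[cs[0][1]+6,cs[0][0]-10:cs[0][0]+11:4].tolist())
# mould edges in w3: blue stripe
hsv=cv2.cvtColor(im3,cv2.COLOR_RGB2HSV);b=comp((hsv[...,0]>105)&(hsv[...,0]<128)&(hsv[...,1]>120),(338,110),15)
P=ray(np.argwhere(b)[:,::-1],.030,C3)*1000;print("w3 stripe",cv2.minAreaRect(P[:,:2].astype(np.float32)))
# upper in w8, tool frame
zt=z["p"][2]-.0252+.022;g=cv2.cvtColor(im8,cv2.COLOR_RGB2GRAY);R8=Rn.from_rotvec(z["r"]).as_matrix()
hole=comp(g<70,(301,142),8);P=hull(hole,zt,C8);T=(P-z["p"])@R8;print("hole2 tool",circ(T),"area",hole.sum())
hsv=cv2.cvtColor(im8,cv2.COLOR_RGB2HSV);b=comp((hsv[...,0]>105)&(hsv[...,0]<128)&(hsv[...,1]>120),(276,113),15)
T=(ray(np.argwhere(b)[:,::-1],zt,C8)-z["p"])@R8*1000;print("upper stripe tool",cv2.minAreaRect(T[:,:2].astype(np.float32)))
print("zt",zt)
X=cloud(z["d"],C8);m=(X[...,2]>zt-.004)&(X[...,2]<zt+.004)&(z["d"]>0);T=((X[m]-z["p"])@R8)*1000
print("upper top z",np.median(X[m][:,2]),cv2.minAreaRect(T[:,:2].astype(np.float32)))
E
python3 fit.py
```

```text
w3 collar 239 (array([555.6,   4.2]), 18.4, 'ell', array([555.6,   4.6]), array([16.9, 17.8]))
w3 collar 217 (array([ 542. , -111.5]), 20.6, 'ell', array([ 542. , -110.9]), array([17.6, 18.7]))
w3 mask hue at collar [[26, 91, 255], [30, 61, 255], [30, 73, 255], [30, 77, 255], [29, 49, 255], [103, 7, 242]]
w8 collar 316 (array([ 542.3, -112. ]), 19.1, 'ell', array([ 542.6, -111.9]), array([17.5, 18.4]))
w8 mask hue at collar [[18, 60, 170], [21, 141, 232], [19, 114, 205], [19, 109, 201], [20, 139, 229], [19, 95, 183]]
w3 stripe ((542.4930419921875, 19.605464935302734), (68.49677276611328, 6.5568976402282715), 0.1783028244972229)
hole2 tool (array([58.9, 11.9]), 9.5, 'ell', array([58.7, 12. ]), array([7.6, 9.2])) area 285Traceback (most recent call last):
  File "fit.py", line 27, in <module>
    T=(ray(np.argwhere(b)[:,::-1],zt,C8)-z["p"])@R8*1000;print("upper stripe tool",cv2.minAreaRect(T[:,:2].astype(np.float32)))
       ~~~^^^^^^^^^^^^^^^^^^^^^^^^^^^^^^
  File "h.py", line 14, in ray
    p=cv2.undistortPoints(np.array(px,float).reshape(-1,1,2),K,D).reshape(-1,2)
      ~~~~~~~~~~~~~~~~~~~^^^^^^^^^^^^^^^^^^^^^^^^^^^^^^^^^^^^^^^^
cv2.error: OpenCV(4.12.0) /io/opencv/modules/calib3d/src/undistort.dispatch.cpp:347: error: (-215:Assertion failed) CV_IS_MAT(_src) && CV_IS_MAT(_dst) && (_src->rows == 1 || _src->cols == 1) && (_dst->rows == 1 || _dst->cols == 1) && _src->cols + _src->rows - 1 == _dst->rows + _dst->cols - 1 && (CV_MAT_TYPE(_src->type) == CV_32FC2 || CV_MAT_TYPE(_src->type) == CV_64FC2) && (CV_MAT_TYPE(_dst->type) == CV_32FC2 || CV_MAT_TYPE(_dst->type) == CV_64FC2) in function 'cvUndistortPointsInternal'
```

```bash
python3 - <<'E'
s=open('fit.py').read().replace('(276,113),15)','(276,113),40)')
s=s.replace('hole=comp(g<70,(301,142),8)','hole=comp(g<105,(301,142),8)')
s+='''
for row in (130,150,160,170,180):
    r=g[row].astype(int); br=np.where(r>115)[0]; br=br[(br>185)&(br<370)]
    T=(ray([(br[0]-.5,row),(br[-1]+.5,row)],zt,C8)-z["p"])@R8*1000;print(row,br[0],br[-1],T[:,:2].round(1).tolist())
lt=z["p"][2]-.0252+.054
mm=(X[...,2]>lt-.004)&(X[...,2]<lt+.006)&(z["d"]>0)&(np.arange(560)>240)&(np.arange(560)<315)&(np.arange(420)[:,None]<350);T=((X[mm]-z["p"])@R8)*1000;print("lug",cv2.minAreaRect(T[:,:2].astype(np.float32)),T[:,:2].min(0),T[:,:2].max(0))
'''
open('fit.py','w').write(s)
E
python3 fit.py | tail -10
```

```text
hole2 tool (array([58.7, 11.9]), 9.9, 'ell', array([58.7, 12.1]), array([8.3, 9.6])) area 321
upper stripe tool ((72.05816650390625, 1.001678466796875), (73.56742095947266, 7.89961051940918), 89.74394989013672)
zt 0.1661442389432168
upper top z 0.1677223891688708 ((6.755580902099609, 0.8978347778320312), (138.06076049804688, 72.84031677246094), 0.23867100477218628)
130 196 356 [[64.4, -36.2], [64.2, 37.8]]
150 198 354 [[55.2, -35.9], [55.1, 37.5]]
160 198 354 [[50.5, -36.2], [50.4, 37.8]]
170 199 353 [[45.8, -36.1], [45.7, 37.6]]
180 200 353 [[40.9, -35.9], [40.8, 37.9]]
lug ((-0.1436767578125, 1.338515281677246), (56.31596755981445, 30.526248931884766), 0.31145066022872925) [-28.32259648 -13.86372876] [28.04150268 16.66324878]
```

Request:
jog_arm(
  steps=[
    {"delta_rot": [0,0,-0.35],"linear": [0.02,-0.0005,0],"grip": 0.01},
    {"delta_rot": [0,0,0],"linear": [0.04,-0.001,0],"grip": 0.01},
    {"delta_rot": [0,0,0],"linear": [0.045,-0.001,0],"grip": 0.01},
    {"delta_rot": [0,0,0],"linear": [0.04,-0.0005,0],"grip": 0.01},
    {"delta_rot": [0,0,0],"linear": [0.022,0,0.01],"grip": 0.01},
    {"delta_rot": [0,0,0],"linear": [0,0,0.03],"grip": 0.01},
    {"delta_rot": [0,0,0],"linear": [0,0,0.025],"grip": 0.01},
    {"delta_rot": [0,0,0],"linear": [0,0,0.015],"grip": 0.01},
    {"delta_rot": [0,0,0],"linear": [0,0,0],"grip": 0.01},
    {"delta_rot": [0,0,0],"linear": [0,0,0],"grip": 0.01},
  ],
)

```text
t: 17.35
tool_pos: [0.5426, -0.0536, 0.0904]
tool_rot: [2.235, 2.208, 0.001]
contact_force: [0.4, -0.2, -2.9]
opening: 0.0225
grip_force: 108.8
```

```bash
python3 - <<'E'
from h import *
plan([.5421,-.0538,.07],-.75)
a,d,C,o=shot("side");b,_,CB,_=shot("scene")
np.savez("al.npz",a=a,b=b)
for n,im,CC in (("side",a,C),("scene",b,CB)):
    hsv=cv2.cvtColor(im,cv2.COLOR_RGB2HSV);m=(hsv[...,0]>105)&(hsv[...,0]<128)&(hsv[...,1]>110)
A=cv2.resize(a[200:290,220:360],None,fx=5,fy=5,interpolation=2)[:330];B=cv2.resize(b[170:255,230:340],None,fx=3,fy=3,interpolation=2)
B=cv2.copyMakeBorder(B,0,0,0,A.shape[1]-B.shape[1],0)
cv2.imwrite("pics/al.png",np.vstack([A,B])[:600,:,::-1])
E
```

```text
t 17.35 pos [ 0.5426 -0.0536  0.0904] xax [ 0.012  1.    -0.   ] zax [ 6.e-04 -1.e-04 -1.e+00] F [ 0.4 -0.2 -2.9] open 0.0225 q6 -0.22 -0.23
turn [0.04 0.01 0.05]
turn [-1.0000e-02  6.0000e-02 -1.7995e+02]
shift now-frame [-0.0002 -0.0005  0.0204] after turn [-0.0002 -0.0005  0.0204]
```

View pics/al.png

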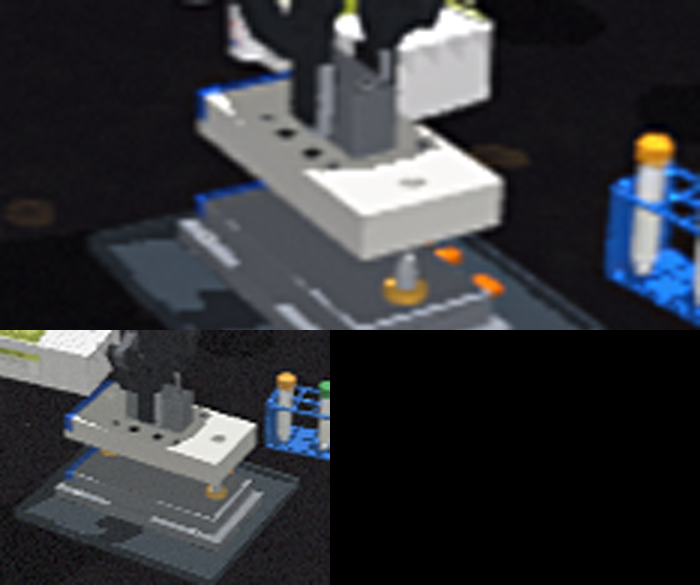

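Upper half is level over the mould, blue ends together (side crop (205,105) above (215,200)). Descending in steps while watching the force.

Request:
jog_arm(
  steps=[
    {"delta_rot": [0,0,0],"linear": [0,-0.0005,0.008],"grip": 0.01},
    {"delta_rot": [0,0,0],"linear": [0,0,0.008],"grip": 0.01},
    {"delta_rot": [0,0,0],"linear": [0,0,0.005],"grip": 0.01},
    {"delta_rot": [0,0,0],"linear": [0,0,0],"grip": 0.01},
    {"delta_rot": [0,0,0],"linear": [0,0,0],"grip": 0.01},
  ],
)

```text
t: 17.95
tool_pos: [0.5415, -0.0529, 0.0685]
tool_rot: [-2.233, -2.208, 0.001]
contact_force: [0.0, 0.4, -3.1]
opening: 0.0222
grip_force: 108.8
```

Request:
jog_arm(
  steps=[
    {"delta_rot": [0,0,0],"linear": [-0.0005,0,0.002],"grip": 0.01},
    {"delta_rot": [0,0,0],"linear": [0,0,0.002],"grip": 0.01},
    {"delta_rot": [0,0,0],"linear": [0,0,0],"grip": 0.01},
    {"delta_rot": [0,0,0],"linear": [0,0,0],"grip": 0.01},
  ],
)

```text
t: 18.35
tool_pos: [0.5416, -0.0534, 0.0648]
tool_rot: [-2.234, -2.209, 0.0]
contact_force: [0.2, -0.1, -3.3]
opening: 0.0222
grip_force: 108.8
```

Request:
jog_arm(
  steps=[
    {"delta_rot": [0,0,0],"linear": [0,0,0.003],"grip": 0.01},
    {"delta_rot": [0,0,0],"linear": [0,0,0.003],"grip": 0.01},
    {"delta_rot": [0,0,0],"linear": [0,0,0.002],"grip": 0.01},
    {"delta_rot": [0,0,0],"linear": [0,0,0],"grip": 0.01},
    {"delta_rot": [0,0,0],"linear": [0,0,0],"grip": 0.01},
  ],
)

```text
t: 18.85
tool_pos: [0.5421, -0.0535, 0.0579]
tool_rot: [2.234, 2.209, 0.0]
contact_force: [-2.7, 0.7, 6.0]
opening: 0.0227
grip_force: 110.0
```

Request:
jog_arm(
  steps=[
    {"delta_rot": [0,0,0],"linear": [0,0,0.0015],"grip": 0.01},
    {"delta_rot": [0,0,0],"linear": [0,0,0.0015],"grip": 0.01},
    {"delta_rot": [0,0,0],"linear": [0,0,0.0005],"grip": 0.01},
    {"delta_rot": [0,0,0],"linear": [0,0,0],"grip": 0.01},
    {"delta_rot": [0,0,0],"linear": [0,0,0],"grip": 0.01},
  ],
)

```text
t: 19.35
tool_pos: [0.5422, -0.0536, 0.0552]
tool_rot: [2.234, 2.209, -0.0]
contact_force: [-5.1, 1.6, 8.7]
opening: 0.0221
grip_force: 110.6
```

Request:
jog_arm(
  steps=[
    {"delta_rot": [0,0,0],"linear": [0,-0.0003,0.0008],"grip": 0.01},
    {"delta_rot": [0,0,0],"linear": [0,0,0.0008],"grip": 0.01},
    {"delta_rot": [0,0,0],"linear": [0,0,0],"grip": 0.01},
    {"delta_rot": [0,0,0],"linear": [0,0,0],"grip": 0.01},
  ],
)

```text
t: 19.75
tool_pos: [0.5422, -0.0535, 0.0551]
tool_rot: [2.234, 2.209, -0.0]
contact_force: [-9.3, 2.8, 18.0]
opening: 0.0224
grip_force: 112.0
```

Request:
jog_arm(
  steps=[
    {"delta_rot": [0,0,0],"linear": [0,-0.0008,0.0006],"grip": 0.01},
    {"delta_rot": [0,0,0],"linear": [0,0,0],"grip": 0.01},
    {"delta_rot": [0,0,0],"linear": [0,0,0],"grip": 0.01},
    {"delta_rot": [0,0,0],"linear": [0,0,0],"grip": 0.01},
    {"delta_rot": [0,0,0],"linear": [0,0,0],"grip": 0.01},
  ],
)

```text
t: 20.25
tool_pos: [0.5423, -0.0536, 0.0552]
tool_rot: [2.232, 2.208, 0.002]
contact_force: [-8.0, 2.4, 18.0]
opening: 0.0224
grip_force: 111.8
```

```bash
python3 - <<'E'
from h import *
plan([.5421,-.0538,.0552],-.75)
a,d,C,o=shot("side");b,db,CB,_=shot("scene")
for n,D,c in (("side",d,C),("scene",db,CB)):
    X=cloud(D,c)
    for s in (-.068,-.04,.02,.006):
        m=(D>0)&(abs(X[...,0]-.542)<.03)&(abs(X[...,1]+.0537-s)<.012)&(abs(X[...,2]-.052)<.008)
        if m.sum()>8: print(n,"top at y",s,m.sum(),np.median(X[m][:,2]).round(4))
A=cv2.resize(a[190:290,220:360],None,fx=5,fy=5,interpolation=2)[:360];B=cv2.resize(b[180:255,230:340],None,fx=3,fy=3,interpolation=2)
B=cv2.copyMakeBorder(B,0,0,0,A.shape[1]-B.shape[1],0)
cv2.imwrite("pics/shut.png",np.vstack([A,B])[:600,:,::-1])
E
```

```text
t 20.25 pos [ 0.5423 -0.0536  0.0552] xax [ 0.011  1.    -0.   ] zax [ 2.2e-03 -3.0e-04 -1.0e+00] F [-8.   2.4 18. ] open 0.0224 q6 -0.22 -0.24
turn [0.13 0.02 0.11]
turn [-3.0000e-02  2.0000e-01 -1.7989e+02]
shift now-frame [-0.0002 -0.0002 -0.    ] after turn [-0.0002 -0.0002 -0.    ]
side top at y -0.068 175 0.0504
side top at y -0.04 148 0.051
side top at y 0.02 35 0.0511
side top at y 0.006 40 0.051
scene top at y -0.068 137 0.0513
scene top at y -0.04 117 0.0519
scene top at y 0.02 44 0.0514
scene top at y 0.006 40 0.0512
```

View pics/shut.png

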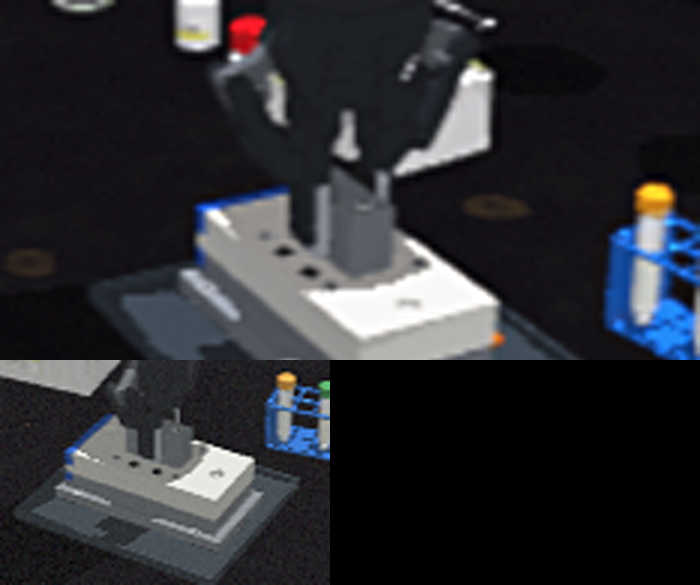

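The upper half is flush on the lower one with the blue ends together: top at 51–52 mm, and a hard stop at TCP z 0.0552, exactly as predicted. I'll add a little push for margin.

Request:
jog_arm(
  steps=[
    {"delta_rot": [0,0,0],"linear": [0,0,0.0006],"grip": 0.01},
    {"delta_rot": [0,0,0],"linear": [0,0,0],"grip": 0.01},
    {"delta_rot": [0,0,0],"linear": [0,0,0],"grip": 0.01},
    {"delta_rot": [0,0,0],"linear": [0,0,0],"grip": 0.01},
  ],
)

```text
t: 20.75
tool_pos: [0.5425, -0.0537, 0.0551]
tool_rot: [2.232, 2.208, 0.002]
contact_force: [-8.0, 1.5, 20.3]
opening: 0.0225
grip_force: 112.2
```

```bash
python3 -c "
from h import *
plan([.5421,-.0538,.0552],-.75)
print(ctrl.finish_job())"
```

```text
t 20.75 pos [ 0.5425 -0.0537  0.0551] xax [ 0.011  1.    -0.   ] zax [ 2.2e-03 -4.0e-04 -1.0e+00] F [-8.   1.5 20.3] open 0.0225 q6 -0.22 -0.24
turn [0.13 0.02 0.12]
turn [-3.0000e-02  2.0000e-01 -1.7988e+02]
shift now-frame [-0.0002 -0.0004 -0.0001] after turn [-0.0002 -0.0004 -0.0001]
the job is handed in; nothing more can be done
None
```

I handed the job in at 20.75 s: the three chips are in the tray, the scraper stands on the bench clear of it, and the upper half is on the dowels, blue ends together, pressed shut and held at about 20 N (no verdict was returned).

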